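# Shut and lock the filter panel of a bench instrument

## Task

The filter panel on top of the instrument has been left ajar: push it fully shut with the fingertips, then set a fingertip in the slot of its round fastener and turn it clockwise a quarter turn to its stop, so that the panel is locked. Do not swing the panel further open, and leave everything standing on the instrument and around it where it is.

Things in the scene. Friction and masses are not known exactly. Their poses are not given: they have to be found in the camera images.
- instrument: white bench instrument, 300 mm deep (x) and 360 wide (y), fixed. Origin: centre of its underside; x points from its front (robot side) to its back. Top deck 100 mm above the bench, a ridge 30 mm higher along the back. The panel covers the top except a strip on the left (+y). Panel hinge line: x = +90 mm, parallel to y, 100 mm up, level with the panel's underside; panel's middle: y = -45 mm.
- panel (a joint): opening angle of the panel, rad: 0 = shut flat, positive = front edge raised (starts 0.35 to 0.55). 220 mm from hinge to front edge, 250 wide, 8 thick. Its stiff hinge stays where it is left; less than 10 N down near the front edge swings it shut. Bare flat strips 67 mm wide lie left and right of the round fastener.
- panel_edge (a point): middle of the front (free) edge of the panel, on its upper face; x points to the hinge, y along the edge, z out of the upper face. A small dark index mark lies beside it
- fastener (a joint): angle of the quarter-turn fastener, rad: 0 = open (slot parallel to the panel's front edge), grows clockwise seen from above, to its stop at 1.571 = locked (slot runs front to back, in line with the index mark). Starts 0 to 0.35. Friction 0.12 N m; stays where left. Its tongue under the panel passes below a catch in the front wall only when the panel is shut.
- slot_floor (a point): centre of the slot's floor, on the fastener's axis, 135 mm from the hinge, mid-panel, 112 mm above the bench when shut. Fastener: 102 mm wide disc in a fixed collar 116 mm wide, both 18 mm above the panel. A slot 38 mm wide, 14 deep crosses the whole disc; this point's y axis lies along it and turns with it. A fingertip in one end, 30 mm from the axis, sweeps it round.
- vial: a 26 mm wide, 50 mm tall capped sample vial standing on the left deck of the instrument; origin at the centre of its underside
- weight: a 28 mm wide, 40 mm tall steel knob weight standing on the left deck of the instrument; origin at the centre of its underside
- reagent: a 70 mm wide, 160 mm tall bottle on the bench to the right of the instrument; origin at the centre of its underside
- tipbox: a closed 80 x 120 x 60 mm tip box on the bench to the right of the instrument; origin at the centre of its underside
- beaker: a 70 mm wide, 90 mm tall beaker on the bench to the left of the instrument; origin at the centre of its underside
- jar: a 60 mm wide, 80 mm tall jar on the bench to the left of the instrument; origin at the centre of its underside
- spatula: a 180 mm long flat-bladed spatula lying on the bench in front of the instrument; origin under the middle of its length

How it is judged:
By the outcome, as a careful person would: the job done as asked, in the order asked, and still so for the second after the job is handed in, with the robot touching nothing.
It also fails if it takes over 51 s, if anything falls off the work surface, if the arm or the gripper's body presses on something with over 40 N, if the wrist force passes 120 N, or if a joint passes its speed limit or range.

## Robot

A 6-joint arm with a two-finger parallel gripper is mounted at the origin on the work surface. World frame = base frame: x ahead of the robot, y to its left, z up, the work surface at z = 0. Lengths are in mm, angles in degrees, forces in N, time in s.
With the tool pointing down it reaches from about 350 to 850 mm from the base axis. Payload 8.1 kg.
Tool frame: the origin (TCP) lies midway between the tips of the shut fingers; the grasp point (between the pads) lies 19 mm behind it (r.tcp_to_grasp is the distance from the TCP to the grasp point, in mm); z points along the fingers, y is the direction in which the jaws open and shut (so a half turn about z gives the same grasp; the last joint's range is limited). The gripper opens to 85 mm and grips with 20 to 120 N. Pads are 22 mm wide; open, the fingers measure 114 mm over their backs; the gripper's body (76 mm by 85 mm) begins 54 mm behind the grasp point. The pads swing forward as they close: fully open they stand 13 mm farther back than shut.
Start: joints at [-79.951, 7.471, 85.268, -0, 87.261, -4.893], TCP at [154.732, -579.71, 231.292] pointing down, gripper open.
Joint ranges: [-169.43, 169.43], [-51.17, 129.36], [1.28, 143.12], [-76.62, 256.62], [0, 156.53], [-152.29, 152.29]. Speed limits (degrees/s): [136.94, 136.94, 159.86, 180, 180, 180].

## Interface

Orientations are given as [roll, pitch, yaw] about the fixed x, y, z axes, in that order (R = Rz(yaw) Ry(pitch) Rx(roll)).
In Python, from bench import r gives the robot as it stands.
- The arm moves only by the tool jog_arm, never from a script. Its argument "targets" is a list of rows, each a list of 7 numbers: the shift along the tool's x, y, z in m, then the turn, a rotation vector about the tool's x, y, z in rad, then the closure, from 0 (fully open) to 1 (shut). In form: [[dx, dy, dz, wx, wy, wz, claw], ...]. A call has 1 to 5 rows; each row is the pose to reach, as a shift and turn from the pose commanded when the call began, along the tool's axes at that moment; what a row does not reach only later rows make up. A row lasts 1/12 s, in which the tool goes at most 41.7 mm and 7.16 degrees, less where a joint would pass 70% of its speed; a pose out of reach is approached as far as the arm can. A call with a gripper value outside its range is refused whole. The fingers move at their own pace and stop on an object; "newtons" is the grip in N (left out, the last holds). Time passes only in rows, so rows that repeat a pose let the fingers close. It gives the time, the measured TCP pose, the force and the opening at its end, in the units of the state.
- r.sense(): the state, without advancing time (a new reading comes with each control period).
- r.snapshot(name): name is "scene" or "side" or "wrist"; returns a dict with "pixels" (384x512x3 uint8, red, green, blue), "fx", "fy", "cx", "cy" (pixels), "origin" and "attitude" of the camera in the world. Camera axes: x right, y down, z forward; pixel columns grow to the right and rows downward; lengths in mm; the calibration is good to about 2 mm. The wrist camera is an equidistant fisheye: a pixel r from the principal point sees the ray r / f radians off the axis. A picture is of the moment at which its call begins. There is no depth.
- r.hand_in(): hands the job in, once; it reports no verdict.
The state is a dict: "time": time; "joint_pos": joint angles; "qd": joint speeds; "joint_efforts": joint torques, N m; "tool_pos": TCP position; "tcp_rot": TCP orientation; "ft_force": force on the tool from outside, world axes, zero at the start; "wrist_torque": the same for the moment, N m; "finger_gap": finger opening in mm.
Only numpy, scipy, OpenCV 4.12 (cv2) and the standard library are available. Lean on these libraries where they do the work, as an engineer would, in place of code of your own. Each camera call takes 0.05 s, during which the arm holds its last target.

## Working session

There is one attempt and no reset: what is moved stays moved. The work goes in short steps, Python scripts to look and compute and a tool call to move; the robot and the scene stay as the last step left them, time stands still between calls to the robot, and variables do not carry over. Pictures are saved under pics/ and viewed, and the job is handed in when it is done.

Besides the shell and the picture viewer there is one more tool, called after "Request:" as name([rows], argument=value, ...), one row to a line, values as JSON. jog_arm: Moves the arm, as the interface text tells. Its arguments: {"type":"object","properties":{"targets":{"type":"array","items":{"type":"array","items":{"type":"number"}}},"newtons":{"type":"number"}},"required":["targets"]}

```bash
mkdir -p pics; ls; cat > h.py <<'E'
import numpy as np,cv2
from bench import r
def snap(n,f):
    s=r.snapshot(n); cv2.imwrite('pics/'+f,s['pixels'][:,:,::-1]); 
    np.savez('pics/'+f+'.npz',**{k:np.array(v) for k,v in s.items()})
    return s
E
python3 - <<'E'
from h import *
for n in ['scene','side','wrist']:
    s=snap(n,n+'0.png'); print(n,{k:v for k,v in s.items() if k!='pixels'})
print(r.sense())
E
```

```text
pics
scene {'fx': 434.9930865884146, 'fy': 434.9930865884146, 'cx': 249.0487407812984, 'cy': 201.51412886152679, 'origin': array([1024.10062681,  363.39249338,  896.15767156]), 'attitude': array([-145.38906453,   -0.67413056,  126.57339708])}
side {'fx': 463.8123047807223, 'fy': 463.8123047807223, 'cx': 255.25376429246086, 'cy': 190.09380904224918, 'origin': array([ -2.41914942, 677.94381217, 619.359931  ]), 'attitude': array([-122.68244205,    0.60630201, -137.50654502])}
wrist {'fx': 297.3186396354542, 'fy': 297.3186396354542, 'cx': 256.71844846920504, 'cy': 194.0556271701187, 'origin': array([ 223.98360924, -559.88032451,  372.9175071 ]), 'attitude': array([ 1.63642775e+02,  1.14199530e-01, -7.50167334e+01])}
{'time': 0.15, 'joint_pos': array([-7.99491020e+01,  7.50627915e+00,  8.53153166e+01,  1.15649627e-03,
        8.72606075e+01, -4.89309381e+00]), 'qd': array([ 0.11437165, -0.12871263, -0.23079961, -0.00536448,  0.03652579,
       -0.07110501]), 'joint_efforts': array([-1.38712735e-04, -5.70061934e+01, -5.01157308e+01, -2.24910814e-04,
        9.83501610e-03,  1.16011126e-06]), 'tool_pos': array([ 154.67986704, -579.28573856,  230.47027476]), 'tcp_rot': array([-1.79918195e+02, -8.16255740e-03,  1.49439299e+01]), 'ft_force': array([-0.94789788, -0.41115305,  0.04353809]), 'wrist_torque': array([-0.0049346 ,  0.02010092,  0.01616444]), 'finger_gap': 85.36218161494646}
```

View pics/scene0.png

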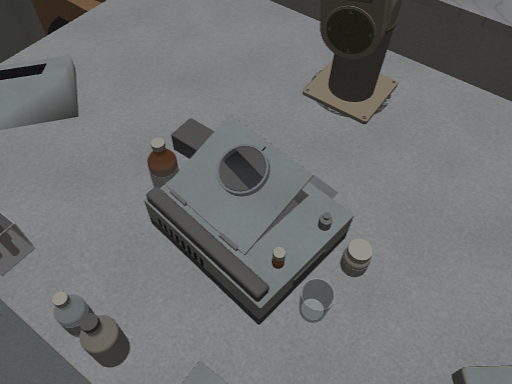

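View pics/side0.png

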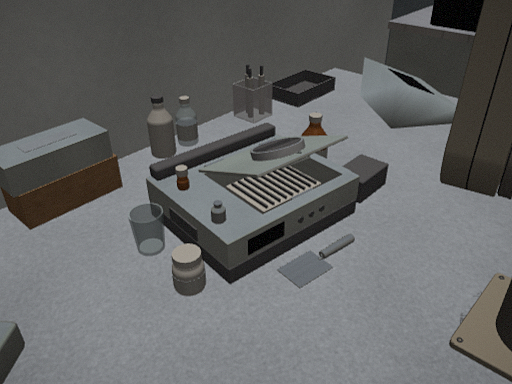

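View pics/wrist0.png

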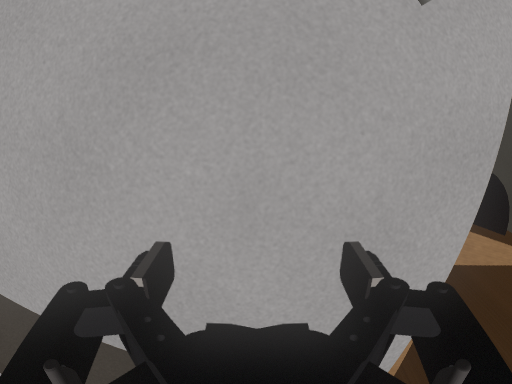

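```bash
python3 - <<'E'
import cv2
a=cv2.imread('pics/scene0.png')[110:330,130:370]; cv2.imwrite('pics/sc_c.png',cv2.convertScaleAbs(cv2.resize(a,None,fx=2.7,fy=2.7,interpolation=2),alpha=1.6))
a=cv2.imread('pics/side0.png')[110:300,130:390]; cv2.imwrite('pics/si_c.png',cv2.convertScaleAbs(cv2.resize(a,None,fx=3,fy=3,interpolation=2),alpha=1.6))
E
```

```text
(no output)
```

View pics/sc_c.png

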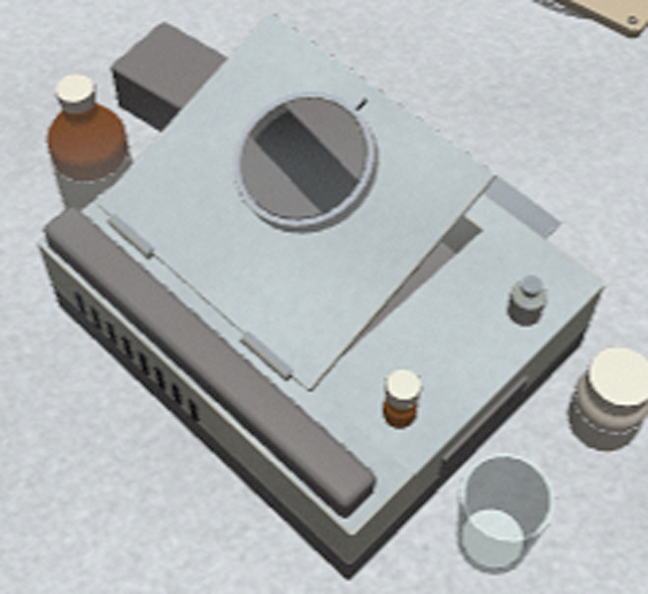

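View pics/si_c.png

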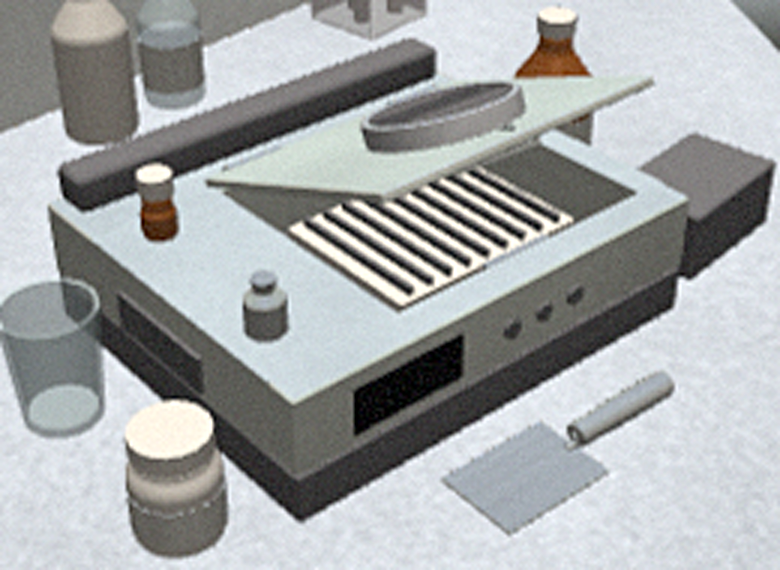

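```bash
cat >> h.py <<'E'
from scipy.spatial.transform import Rotation as Ro
from scipy.optimize import least_squares
def cam(f): return np.load('pics/'+f+'.npz',allow_pickle=True)
def proj(s,P):
    R=Ro.from_euler('xyz',s['attitude'],degrees=True).as_matrix()
    q=(np.atleast_2d(P)-s['origin'])@R
    return np.c_[s['fx']*q[:,0]/q[:,2]+s['cx'],s['fy']*q[:,1]/q[:,2]+s['cy']]
def ray(s,uv,z):
    R=Ro.from_euler('xyz',s['attitude'],degrees=True).as_matrix()
    d=R@np.array([(uv[0]-s['cx'])/s['fx'],(uv[1]-s['cy'])/s['fy'],1]); o=s['origin']
    return o+d*(z-o[2])/d[2]
E
cat > pose.py <<'E'
from h import *
sc,si=cam('scene0.png'),cam('side0.png')
A=[(sc,(353.7,216.7),(-150,180,100)),(sc,(259.6,307.4),(150,180,100)),(sc,(144.8,201.5),(150,-180,100)),
(si,(147,179.3),(150,180,100)),(si,(227.7,244),(-150,180,100)),(si,(359.3,176.7),(-150,-180,100))]
for s,uv,p in A: print(p,ray(s,uv,100).round(1))
def W(p,q):
    c,s_=np.cos(q[2]),np.sin(q[2]); return np.array([q[0]+c*p[0]-s_*p[1],q[1]+s_*p[0]+c*p[1],p[2]])
def panel(x,y,z,th): # x dist from hinge toward front, z above underside
    return np.array([90-x*np.cos(th)+z*-0+z*np.sin(th)*-0 - (-z*np.sin(th)),-45+y,100+x*np.sin(th)+z*np.cos(th)])
def f(q): return np.concatenate([proj(s,W(p,q))[0]-uv for s,uv,p in A])
q=least_squares(f,[550,0,0]).x; print(q[:2],np.degrees(q[2]),f(q).round(1))
B=[(sc,(231.9,115.6),(220,-125,8)),(sc,(312.6,175.9),(220,125,8)),(si,(347.3,136.7),(220,-125,8))]
g=lambda t:np.concatenate([proj(s,W(panel(*p,t[0]),q))[0]-uv for s,uv,p in B])
t=least_squares(g,[.4]).x; print('theta',t,g(t).round(1))
E
python3 pose.py
```

```text
(-150, 180, 100) [472.1 249.5 100. ]
(150, 180, 100) [761.9 205.6 100. ]
(150, -180, 100) [ 716.4 -141.   100. ]
(150, 180, 100) [752.9 208.1 100. ]
(-150, 180, 100) [466.2 246.2 100. ]
(-150, -180, 100) [ 416.4 -104.   100. ]
[589.82203841  49.62409422] -7.806519761771159 [ 1.  -2.3  0.6  1.  -1.9 -2.5 -2.6 -1.7 -0.6  0.7  0.9 -0.8]
theta [0.34511546] [-1.5 -0.9  1.4 -1.   0.9  0.9]
```

```bash
cat >> pose.py <<'E'
th=t[0]
def onpanel(s,uv,z):
    h=lambda a: proj(s,W(panel(a[0],a[1],z,th),q))[0]-uv
    return least_squares(h,[135,0]).x
C=lambda u,v:(130+u/2.7,110+v/2.7)
S=[onpanel(sc,C(*p),26) for p in [(290,110),(355,185),(257,138),(322,208)]]
print('slot pts',np.round(S,1)); 
for a,b in((0,1),(2,3)):
    d=S[b]-S[a]; print('dir (xToFront,y)',d.round(1), 'deg from y',np.degrees(np.arctan2(-d[0],d[1])))
for n,p,z in [('weight',(525,318),100),('vial',(400,420),100)]:
    P=ray(sc,C(*p),z); c,s_=np.cos(q[2]),np.sin(q[2]); d=P[:2]-q[:2]; print(n,P.round(),'inst',(c*d[0]+s_*d[1]).round(),(-s_*d[0]+c*d[1]).round())
for n,p in [('press',(-108,45,0)),('axis',(-45,-45,112)),('edge',(-130,-45,108))]: print(n,W(p,q).round(1))
E
python3 pose.py
```

```text
(-150, 180, 100) [472.1 249.5 100. ]
(150, 180, 100) [761.9 205.6 100. ]
(150, -180, 100) [ 716.4 -141.   100. ]
(150, 180, 100) [752.9 208.1 100. ]
(-150, 180, 100) [466.2 246.2 100. ]
(-150, -180, 100) [ 416.4 -104.   100. ]
[589.82203841  49.62409422] -7.806519761771159 [ 1.  -2.3  0.6  1.  -1.9 -2.5 -2.6 -1.7 -0.6  0.7  0.9 -0.8]
theta [0.34511546] [-1.5 -0.9  1.4 -1.   0.9  0.9]
slot pts [[158.8 -37.8]
 [142.7  49.2]
 [124.2 -42.8]
 [112.4  41.4]]
dir (xToFront,y) [-16.1  87. ] deg from y 10.517722980643473
dir (xToFront,y) [-11.7  84.2] deg from y 7.943988016348118
weight [535. 213. 100.] inst -77.0 154.0
vial [668. 184. 100.] inst 59.0 144.0
press [488.9 108.9   0. ]
axis [539.1  11.2 112. ]
edge [454.9  22.7 108. ]
```

Request:
jog_arm([
  [0.026,-0.03,-0.008,0,0,-0.12,1],
  [0.052,-0.06,-0.016,0,0,-0.24,1],
  [0.078,-0.09,-0.024,0,0,-0.36,1],
  [0.104,-0.12,-0.032,0,0,-0.48,1],
  [0.13,-0.15,-0.04,0,0,-0.6,1],
])

```text
time: 0.57
tool_pos: [241.9, -399.4, 271.1]
tcp_rot: [-180.0, -0.0, 49.6]
ft_force: [0.8, 0.7, 0.4]
finger_gap: 25.6
```

```bash
cat > to.py <<'E'
import sys; from h import *
s=r.sense(); p=np.array(s['tool_pos']); R=Ro.from_euler('xyz',s['tcp_rot'],degrees=True)
print(round(s['time'],2),p.round(1),np.round(s['tcp_rot'],1),'gap',round(s['finger_gap'],1),'F',np.round(s['ft_force'],1),'T',np.round(s['wrist_torque'],2),'j',np.round(s['joint_pos'],1))
if len(sys.argv)>4:
    a=list(map(float,sys.argv[1:5])); G=Ro.from_euler('xyz',[180,0,a[3]],degrees=True)
    print('shift',(R.inv().apply(np.array(a[:3])-p)/1e3).round(4),'turn',(R.inv()*G).as_rotvec().round(3))
E
python3 to.py 489 109 270 163
```

```text
0.57 [ 241.9 -399.4  271.1] [-180.    -0.    49.6] gap 25.6 F [0.8 0.7 0.4] T [-0.02 -0.02 -0.03] j [-65.1 -14.3 102.    0.   92.3 -24.7]
shift [ 0.5474 -0.1411  0.0014] turn [ 0.000e+00 -1.000e-03 -1.979e+00]
```

Request:
jog_arm([
  [0.039,-0.01,0,0,0,-0.12,1],
  [0.078,-0.02,0,0,0,-0.24,1],
  [0.117,-0.03,0,0,0,-0.36,1],
  [0.156,-0.04,0,0,0,-0.48,1],
  [0.195,-0.05,0,0,0,-0.6,1],
])

```text
time: 0.98
tool_pos: [331.0, -219.0, 271.2]
tcp_rot: [180.0, 0.0, 84.0]
ft_force: [0.1, -0.5, 0.5]
finger_gap: 0.1
```

```bash
python3 to.py 489 109 270 163
```

```text
0.98 [ 331.  -219.   271.2] [180.   0.  84.] gap 0.1 F [ 0.1 -0.5  0.5] T [ 0.03  0.01 -0.01] j [-40.9 -26.2 111.2   0.   95.  -34.9]
shift [0.3427 0.1228 0.0012] turn [ 0.     0.    -1.379]
```

Request:
jog_arm([
  [0.038,0.0136,0,0,0,-0.12,1],
  [0.076,0.0272,0,0,0,-0.24,1],
  [0.114,0.041,0,0,0,-0.36,1],
  [0.152,0.0545,0,0,0,-0.48,1],
  [0.19,0.068,0,0,0,-0.6,1],
])

```text
time: 1.4
tool_pos: [419.6, -37.3, 271.3]
tcp_rot: [180.0, 0.0, 118.4]
ft_force: [0.8, -0.4, 0.3]
finger_gap: 0.0
```

```bash
python3 to.py 489 109 270 163
```

```text
1.4 [419.6 -37.3 271.3] [180.    0.  118.4] gap 0.0 F [ 0.8 -0.4  0.3] T [-0.02 -0.02  0.  ] j [-12.1 -22.  108.1  -0.   93.8 -40.5]
shift [0.0956 0.1306 0.0014] turn [ 0.     0.001 -0.778]
```

Request:
jog_arm([
  [0.0195,0.0265,0,0,0,-0.12,1],
  [0.038,0.0525,0,0,0,-0.24,1],
  [0.0575,0.0785,0,0,0,-0.36,1],
  [0.0765,0.1045,0,0,0,-0.48,1],
  [0.0956,0.1306,0,0,0,-0.6,1],
])

```text
time: 1.82
tool_pos: [489.8, 108.2, 271.0]
tcp_rot: [-180.0, -0.0, 152.8]
ft_force: [0.2, -0.3, 0.7]
finger_gap: -0.1
```

Request:
jog_arm([
  [0,0,0.01,0,0,-0.09,1],
  [0,0,0.02,0,0,-0.178,1],
  [0,0,0.03,0,0,-0.178,1],
  [0,0,0.03,0,0,-0.178,1],
])

```text
time: 2.15
tool_pos: [488.2, 106.3, 238.4]
tcp_rot: [-179.9, -0.2, 162.5]
ft_force: [-0.6, -0.4, -0.5]
finger_gap: 0.1
```

```bash
python3 to.py 489 109 200 163; python3 - <<'E'
from h import *
for n in ['scene','side','wrist']:
    s=snap(n,n+'1.png')
a=[cv2.imread(f'pics/{n}1.png') for n in ['side','wrist']]
cv2.imwrite('pics/m1.png',cv2.convertScaleAbs(cv2.resize(np.hstack(a),(800,300)),alpha=1.5))
E
```

```text
2.15 [488.2 106.3 238.4] [-179.9   -0.2  162.5] gap 0.1 F [-0.6 -0.4 -0.5] T [ 0.01 -0.02 -0.01] j [  6.4  -8.2 100.1  -0.   88.3 -66.1]
shift [-0.0001  0.0029  0.0384] turn [-0.002 -0.004 -0.009]
```

View pics/m1.png

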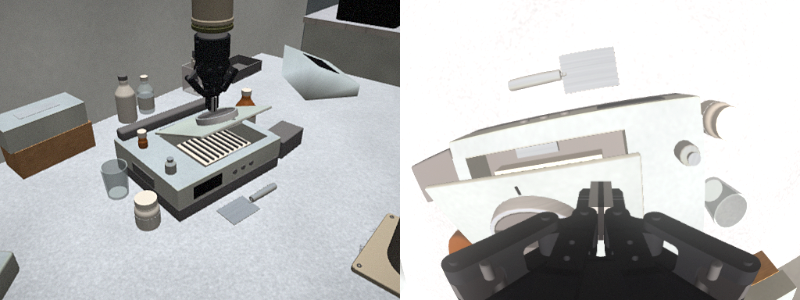

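Request:
jog_arm([
  [0,0.001,0.015,0,0,0,1],
  [0,0.002,0.03,0,0,0,1],
  [0,0.002,0.045,0,0,0,1],
  [0,0.002,0.055,0,0,0,1],
  [0,0.002,0.065,0,0,0,1],
])

```text
time: 2.72
tool_pos: [490.3, 108.1, 176.4]
tcp_rot: [180.0, 0.0, 162.6]
ft_force: [-0.8, -0.4, 2.4]
finger_gap: -0.0
```

Request:
jog_arm([
  [0,0,0.01,0,0,0,1],
  [0,0,0.02,0,0,0,1],
  [0,0,0.03,0,0,0,1],
  [0,0,0.04,0,0,0,1],
])

```text
time: 3.05
tool_pos: [490.3, 108.3, 135.7]
tcp_rot: [180.0, 0.0, 162.6]
ft_force: [0.2, -0.7, 1.1]
finger_gap: -0.3
```

```bash
python3 - <<'E'
from h import *
for n in ['side','wrist']:
    s=snap(n,n+'2.png')
a=[cv2.imread(f'pics/{n}2.png') for n in ['side','wrist']]
cv2.imwrite('pics/m2.png',cv2.convertScaleAbs(np.hstack([cv2.resize(a[0][80:280,130:390],(400,308)),cv2.resize(a[1],(400,308))]),alpha=1.5))
E
```

```text
(no output)
```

View pics/m2.png

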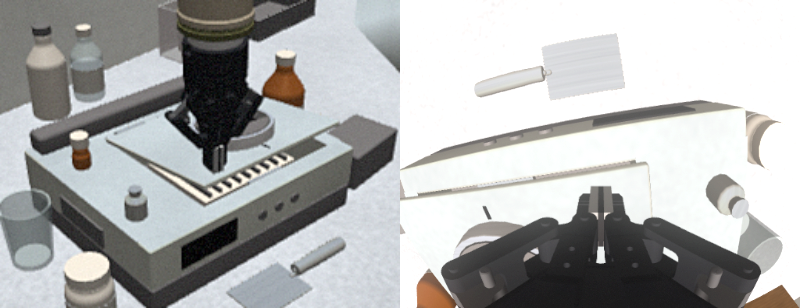

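The panel follows the fingertips (side view, tips at about (215,160) on its front-left strip) and is half shut. I'll keep pressing.

Request:
jog_arm([
  [0,0,0.009,0,0,0,1],
  [0,0,0.018,0,0,0,1],
  [0,0,0.024,0,0,0,1],
  [0,0,0.026,0,0,0,1],
])

```text
time: 3.48
tool_pos: [489.5, 108.2, 108.8]
tcp_rot: [-180.0, -0.1, 162.6]
ft_force: [-0.3, -0.1, 0.2]
finger_gap: 0.1
```

Request:
jog_arm([
  [0,0,0.001,0,0,0,1],
  [0,0,0.002,0,0,0,1],
])

```text
time: 3.65
tool_pos: [490.1, 108.3, 108.2]
tcp_rot: [-180.0, -0.0, 162.7]
ft_force: [0.3, 0.0, 0.7]
finger_gap: 0.1
```

Request:
jog_arm([
  [0,0,0.001,0,0,0,1],
  [0,0,0.002,0,0,0,1],
])

```text
time: 3.82
tool_pos: [490.3, 108.4, 107.9]
tcp_rot: [180.0, 0.0, 162.7]
ft_force: [-11.6, -1.9, 21.4]
finger_gap: -0.1
```

Request:
jog_arm([
  [0,0,-0.02,0,0,0,1],
  [0,0,-0.05,0,0,0,0.8],
  [0,0,-0.08,0,0,0,0.5],
  [0,0,-0.1,0,0,0,0.5],
])

```text
time: 4.15
tool_pos: [491.1, 108.4, 209.7]
tcp_rot: [179.9, 0.2, 162.6]
ft_force: [-0.1, 0.3, 0.2]
finger_gap: 35.7
```

```bash
python3 to.py 539 11 207 163; python3 - <<'E'
from h import *
for n in ['scene','side','wrist']:
    s=snap(n,n+'3.png')
a=[cv2.imread(f'pics/{n}3.png') for n in ['side','scene']]
cv2.imwrite('pics/m3.png',cv2.convertScaleAbs(np.hstack([cv2.resize(a[0][110:280,140:370],(400,296)),cv2.resize(a[1][100:320,130:370],(400,296))]),alpha=1.5))
E
```

```text
4.15 [491.1 108.4 209.7] [179.9   0.2 162.6] gap 35.7 F [-0.1  0.3  0.2] T [-0.02 -0.05 -0.04] j [  6.6  -7.3 102.3  -0.   84.8 -66. ]
shift [-0.0747 -0.0787  0.0028] turn [ 0.001  0.003 -0.006]
```

View pics/m3.png

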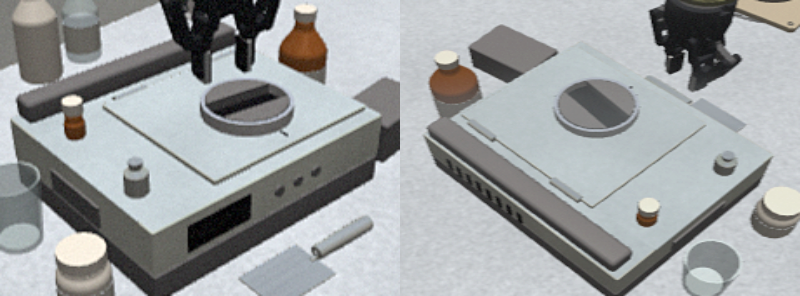

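View pics/wrist3.png

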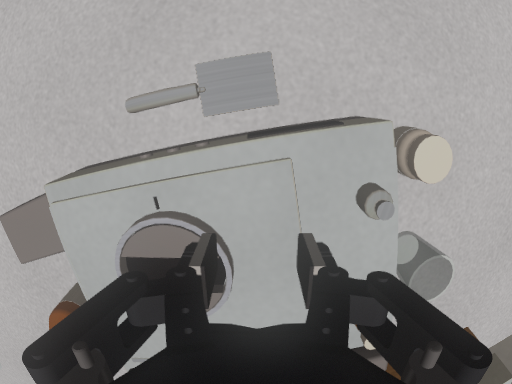

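```bash
python3 - <<'E'
import cv2,numpy as np
a=cv2.imread('pics/scene3.png')[140:210,210:290]; b=cv2.imread('pics/side3.png')[145:200,245:325]
cv2.imwrite('pics/m4.png',cv2.convertScaleAbs(np.vstack([cv2.resize(a,None,fx=5,fy=5,interpolation=2)[:300],cv2.resize(b,None,fx=5,fy=5,interpolation=2)]),alpha=1.7))
E
```

```text
(no output)
```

View pics/m4.png

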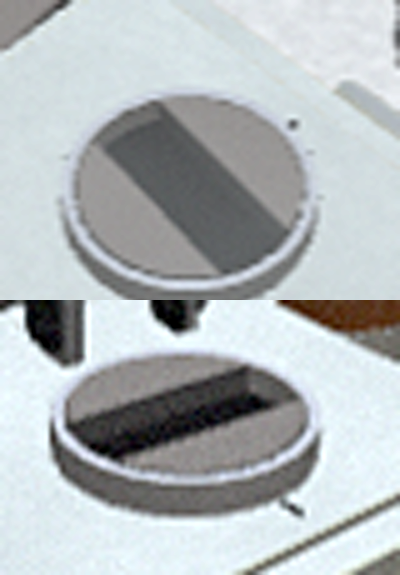

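```bash
python3 - <<'E'
from h import *
sc,si=cam('scene3.png'),cam('side3.png')
print(ray(sc,(248.4,177.2),126),ray(si,(282.6,168),126))
f=lambda u,v:ray(sc,(210+u/5,140+v/5),126)
for a,b in [((160,102),(290,232)),((100,147),(222,274))]:
    d=f(*b)-f(*a); print(np.degrees(np.arctan2(d[1],d[0])),d)
g=lambda u,v:ray(si,(245+u/5,145+(v-300)/5),126)
for a,b in [((65,425),(247,366)),((127,456),(300,402))]:
    d=g(*a)-g(*b); print(np.degrees(np.arctan2(d[1],d[0])),d)
E
```

```text
[539.60258052  13.39749537 126.        ] [536.16428808  11.73266876 126.        ]
74.68537654703908 [24.82935204 90.66989698  0.        ]
74.5449152389633 [23.73238339 85.83745263  0.        ]
74.44219515390955 [25.42002448 91.30384485  0.        ]
72.57109681805382 [26.08090275 83.07737389  0.        ]
```

Request:
jog_arm([
  [-0.025,-0.026,0,0,0,-0.01,0.5],
  [-0.05,-0.052,0,0,0,-0.03,0.5],
  [-0.0735,-0.078,0.01,0,0,-0.03,0.5],
  [-0.0735,-0.078,0.03,0,0,-0.03,0.5],
  [-0.0735,-0.078,0.05,0,0,-0.03,0.5],
])

```text
time: 4.72
tool_pos: [537.6, 9.9, 155.1]
tcp_rot: [-180.0, 0.0, 164.2]
ft_force: [-0.7, 0.6, -1.1]
finger_gap: 42.6
```

```bash
python3 to.py 538 12 130 164.3; python3 - <<'E'
from h import *
for n in ['scene','side','wrist']:
    s=snap(n,n+'5.png')
a=[cv2.imread(f'pics/{n}5.png') for n in ['side','wrist']]
cv2.imwrite('pics/m5.png',cv2.convertScaleAbs(np.hstack([cv2.resize(a[0][110:230,210:370],(400,300)),cv2.resize(a[1],(400,300))]),alpha=1.5))
E
```

```text
4.72 [537.6   9.9 155.1] [-180.     0.   164.2] gap 42.6 F [-0.7  0.6 -1.1] T [ 0.07 -0.    0.03] j [ -4.4   0.6 100.5  -0.   78.8 -78.6]
shift [0.0002 0.0021 0.0251] turn [-0.     0.    -0.002]
```

View pics/m5.png

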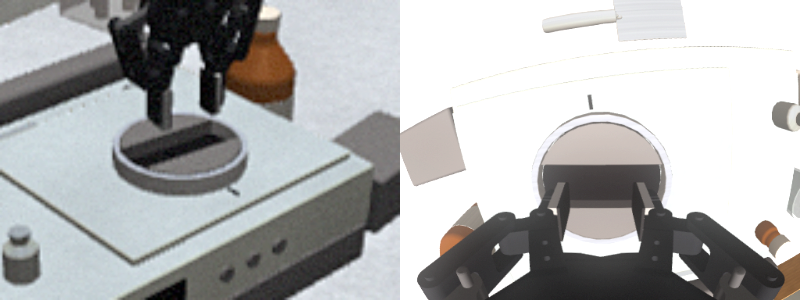

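Request:
jog_arm([
  [0,0.002,0.012,0,0,0,0.5],
  [0,0.002,0.024,0,0,0,0.5],
  [0,0.002,0.032,0,0,0,0.5],
  [0,0.002,0.036,0,0,0,0.5],
  [0,0.002,0.038,0,0,0,0.5],
])

```text
time: 5.28
tool_pos: [536.9, 14.2, 117.2]
tcp_rot: [-180.0, -0.1, 164.4]
ft_force: [-0.4, 0.1, 0.4]
finger_gap: 43.0
```

```bash
python3 to.py 538 12 115 164.3; python3 - <<'E'
from h import *
for n in ['scene','side','wrist']:
    s=snap(n,n+'6.png')
a=[cv2.imread(f'pics/{n}6.png') for n in ['side','wrist']]
cv2.imwrite('pics/m6.png',cv2.convertScaleAbs(np.hstack([cv2.resize(a[0][120:210,230:350],(400,300)),cv2.resize(a[1][100:340,120:440],(400,300))]),alpha=1.5))
E
```

```text
5.28 [536.9  14.2 117.2] [-1.800e+02 -1.000e-01  1.644e+02] gap 43.0 F [-0.4  0.1  0.4] T [-0.02  0.1   0.  ] j [ -4.    2.7 102.5   0.   74.9 -78.4]
shift [-0.0016 -0.0018  0.0022] turn [-0.    -0.001  0.002]
```

View pics/m6.png

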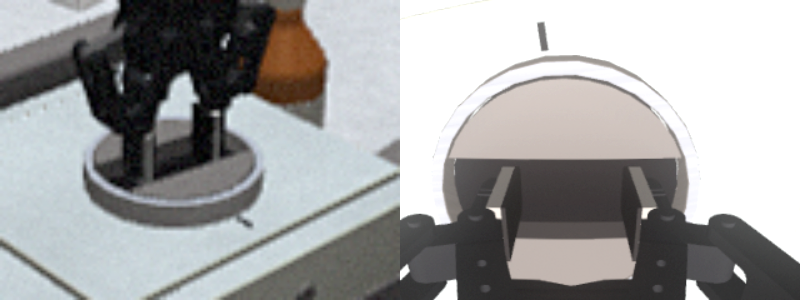

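Request:
jog_arm([
  [0,-0.001,0.002,0,0,0,0.5],
  [0,-0.001,0.004,0,0,0,0.5],
  [0,-0.001,0.005,0,0,0,0.5],
])

```text
time: 5.68
tool_pos: [537.4, 12.8, 113.4]
tcp_rot: [180.0, 0.0, 164.4]
ft_force: [-0.2, -0.1, -0.3]
finger_gap: 42.8
```

```bash
python3 to.py 538 12 115 164.3
```

```text
5.68 [537.4  12.8 113.4] [180.    0.  164.4] gap 42.8 F [-0.2 -0.1 -0.3] T [ 0.   -0.02  0.02] j [ -4.1   2.9 102.7   0.   74.3 -78.5]
shift [-0.0008 -0.0006 -0.0016] turn [0.    0.    0.001]
```

Request:
jog_arm([
  [0,0,0,0,0,0.08,0.5],
  [0,0,0,0,0,0.16,0.5],
  [0,0,0,0,0,0.24,0.5],
  [0,0,0,0,0,0.32,0.5],
  [0,0,0,0,0,0.4,0.5],
])

```text
time: 6.1
tool_pos: [538.2, 12.3, 113.5]
tcp_rot: [180.0, 0.1, 141.2]
ft_force: [5.4, -3.2, -4.3]
finger_gap: 42.5
```

```bash
python3 to.py 538 12 115 164.3
```

```text
6.1 [538.2  12.3 113.5] [1.800e+02 1.000e-01 1.412e+02] gap 42.5 F [ 5.4 -3.2 -4.3] T [-0.39 -0.88  0.1 ] j [-4.100e+00  2.900e+00  1.027e+02 -1.000e-01  7.420e+01 -5.530e+01]
shift [ 0.     -0.0003 -0.0015] turn [ 0.     0.002 -0.403]
```

Request:
jog_arm([
  [0,0,0,0,0,0.08,0.5],
  [0,0,0,0,0,0.16,0.5],
  [0,0,0,0,0,0.24,0.5],
  [0,0,0,0,0,0.32,0.5],
  [0,0,0,0,0,0.4,0.5],
])

```text
time: 6.52
tool_pos: [538.9, 12.0, 113.7]
tcp_rot: [179.9, 0.2, 118.3]
ft_force: [8.0, -3.8, -4.6]
finger_gap: 42.5
```

Request:
jog_arm([
  [0,0,0,0,0,0.08,0.5],
  [0,0,0,0,0,0.16,0.5],
  [0,0,0,0,0,0.24,0.5],
  [0,0,0,0,0,0.32,0.5],
  [0,0,0,0,0,0.4,0.5],
])

```text
time: 6.93
tool_pos: [539.1, 11.4, 113.8]
tcp_rot: [179.8, 0.2, 95.4]
ft_force: [7.6, -7.2, -5.2]
finger_gap: 42.8
```

```bash
python3 to.py 538 12 115 69
```

```text
6.93 [539.1  11.4 113.8] [179.8   0.2  95.4] gap 42.8 F [ 7.6 -7.2 -5.2] T [-1.18 -1.45  0.16] j [-4.200e+00  2.900e+00  1.027e+02 -1.000e-01  7.420e+01 -9.500e+00]
shift [ 0.0007 -0.0011 -0.0013] turn [0.004 0.002 0.46 ]
```

Request:
jog_arm([
  [0,0,0,0,0,0.07,0.5],
  [0,0,0,0,0,0.14,0.5],
  [0,0,0,0,0,0.21,0.5],
  [0,0,0,0,0,0.28,0.5],
])

```text
time: 7.27
tool_pos: [538.8, 10.9, 113.7]
tcp_rot: [179.8, 0.1, 79.3]
ft_force: [6.5, -9.5, -5.3]
finger_gap: 42.4
```

```bash
python3 to.py 538 12 115 69; python3 - <<'E'
from h import *
for n in ['scene','side','wrist']:
    s=snap(n,n+'7.png')
a=[cv2.imread(f'pics/{n}7.png') for n in ['side','wrist']]
cv2.imwrite('pics/m7.png',cv2.convertScaleAbs(np.hstack([cv2.resize(a[0][120:210,230:350],(400,300)),cv2.resize(a[1],(400,300))]),alpha=1.5))
E
```

```text
7.27 [538.8  10.9 113.7] [1.798e+02 1.000e-01 7.930e+01] gap 42.4 F [ 6.5 -9.5 -5.3] T [-1.53 -1.19  0.15] j [ -4.2   2.9 102.7  -0.2  74.2   6.5]
shift [ 0.0009 -0.001  -0.0014] turn [0.004 0.002 0.18 ]
```

View pics/m7.png

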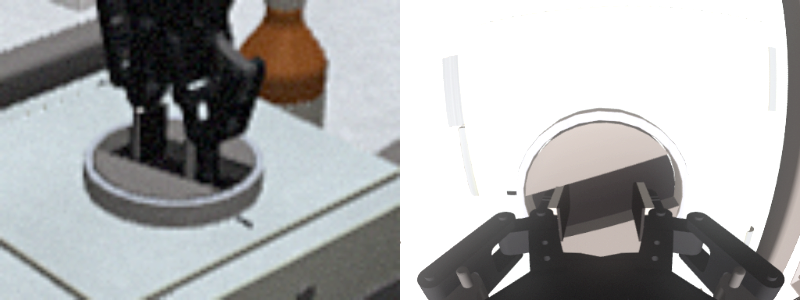

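Request:
jog_arm([
  [0,0,0,0,0,0.05,0.5],
  [0,0,0,0,0,0.1,0.5],
  [0,0,0,0,0,0.15,0.5],
])

```text
time: 7.67
tool_pos: [538.6, 10.8, 113.7]
tcp_rot: [179.8, 0.1, 70.8]
ft_force: [5.7, -9.2, -2.4]
finger_gap: 42.7
```

```bash
python3 to.py 538 12 115 69
```

```text
7.67 [538.6  10.8 113.7] [1.798e+02 1.000e-01 7.080e+01] gap 42.7 F [ 5.7 -9.2 -2.4] T [-1.52 -0.94  0.14] j [ -4.2   2.9 102.7  -0.2  74.2  15.1]
shift [ 0.0009 -0.0009 -0.0013] turn [0.004 0.002 0.031]
```

Request:
jog_arm([
  [0,0,0,0,0,0.03,0.5],
  [0,0,0,0,0,0.06,0.5],
])

```text
time: 7.83
tool_pos: [538.6, 10.9, 113.7]
tcp_rot: [179.8, 0.1, 67.4]
ft_force: [5.8, -8.5, -4.1]
finger_gap: 42.5
```

```bash
python3 to.py 538 12 115 69
```

```text
7.83 [538.6  10.9 113.7] [1.798e+02 1.000e-01 6.740e+01] gap 42.5 F [ 5.8 -8.5 -4.1] T [-1.47 -0.94  0.12] j [ -4.2   2.9 102.7  -0.2  74.2  18.5]
shift [ 0.0008 -0.0009 -0.0013] turn [ 0.004  0.002 -0.028]
```

Not at the stop yet, so I continue in small increments.

Request:
jog_arm([
  [0,0,0,0,0,0.03,0.5],
  [0,0,0,0,0,0.05,0.5],
])

```text
time: 8.0
tool_pos: [538.5, 11.0, 113.6]
tcp_rot: [179.8, 0.1, 64.5]
ft_force: [5.4, -8.9, -3.0]
finger_gap: 42.7
```

```bash
python3 to.py; python3 - <<'E'
from h import *
for n in ['scene','wrist']:
    s=snap(n,n+'8.png')
cv2.imwrite('pics/m8.png',cv2.convertScaleAbs(cv2.resize(cv2.imread('pics/wrist8.png')[100:384,100:400],None,fx=2,fy=2),alpha=1.2))
E
```

```text
8.0 [538.5  11.  113.6] [1.798e+02 1.000e-01 6.450e+01] gap 42.7 F [ 5.4 -8.9 -3. ] T [-1.44 -0.97  0.07] j [ -4.2   2.9 102.7  -0.2  74.2  21.3]
```

View pics/m8.png

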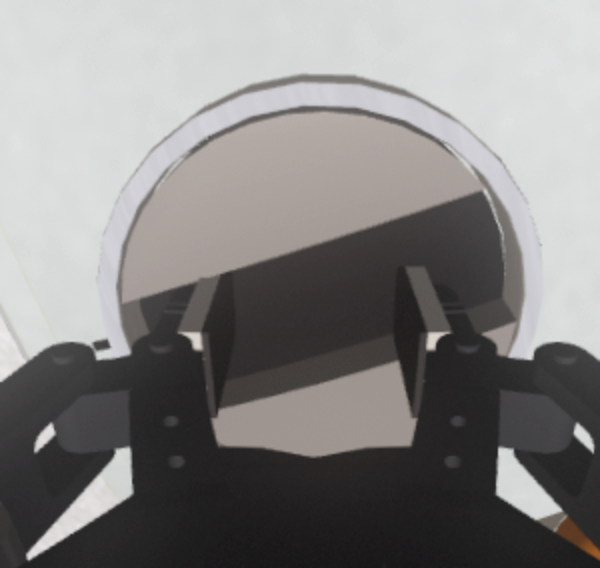

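Request:
jog_arm([
  [0,0,0,0,0,0.03,0.5],
  [0,0,0,0,0,0.05,0.5],
  [0,0,0,0,0,0.05,0.5],
])

```text
time: 8.35
tool_pos: [538.4, 10.9, 113.6]
tcp_rot: [179.8, 0.1, 61.8]
ft_force: [5.6, -9.4, -3.0]
finger_gap: 42.9
```

```bash
python3 to.py
```

```text
8.35 [538.4  10.9 113.6] [1.798e+02 1.000e-01 6.180e+01] gap 42.9 F [ 5.6 -9.4 -3. ] T [-1.57 -0.8   0.88] j [ -4.2   2.9 102.7  -0.2  74.2  24.1]
```

Request:
jog_arm([
  [0,0,0,0,0,0.03,0.5],
  [0,0,0,0,0,0,0.5],
  [0,0,0,0,0,-0.1,0.5],
  [0,0,0,0,0,-0.2,0.5],
  [0,0,0,0,0,-0.2,0.5],
])

```text
time: 8.77
tool_pos: [537.4, 12.8, 113.4]
tcp_rot: [180.0, -0.0, 73.5]
ft_force: [-0.4, 0.2, 0.5]
finger_gap: 42.2
```

```bash
python3 to.py
```

```text
8.77 [537.4  12.8 113.4] [180.   -0.   73.5] gap 42.2 F [-0.4  0.2  0.5] T [-0.01  0.02 -0.02] j [ -4.1   2.9 102.7   0.   74.3  12.4]
```

Request:
jog_arm([
  [0,0,-0.01,0,0,0,0.5],
  [0,0,-0.03,0,0,0,0.5],
  [0,0,-0.06,0,0,0,0.5],
  [0,0,-0.1,0,0,0,0.5],
  [0,0,-0.14,0,0,0,0.5],
])

```text
time: 9.18
tool_pos: [536.4, 13.1, 254.7]
tcp_rot: [-179.9, 0.0, 73.1]
ft_force: [0.4, -0.3, 1.0]
finger_gap: 42.4
```

Request:
jog_arm([
  [0,0,-0.03,0,0,0,0.5],
  [-0.03,-0.02,-0.03,0,0,0,0.5],
  [-0.06,-0.04,-0.03,0,0,0,0.5],
  [-0.09,-0.06,-0.03,0,0,0,0.5],
  [-0.12,-0.06,-0.03,0,0,0,0.5],
])

```text
time: 9.6
tool_pos: [442.9, -84.5, 284.5]
tcp_rot: [180.0, -0.0, 73.1]
ft_force: [-0.4, 0.7, 0.1]
finger_gap: 42.6
```

```bash
python3 to.py; python3 - <<'E'
from h import *
for n in ['scene','side','wrist']:
    s=snap(n,n+'9.png')
a=[cv2.imread(f'pics/{n}9.png') for n in ['side','scene']]
cv2.imwrite('pics/m9.png',cv2.convertScaleAbs(np.hstack([cv2.resize(a[0][110:280,140:370],(400,296)),cv2.resize(a[1][100:320,130:370],(400,296))]),alpha=1.5))
cv2.imwrite('pics/m9b.png',cv2.convertScaleAbs(np.vstack([cv2.resize(a[1][140:200,210:290],None,fx=5,fy=5,interpolation=2),cv2.resize(a[0][145:200,245:325],None,fx=5,fy=5,interpolation=2)]),alpha=1.7))
E
```

```text
9.6 [442.9 -84.5 284.5] [180.   -0.   73.1] gap 42.6 F [-0.4  0.7  0.1] T [-0.01 -0.   -0.  ] j [-17.3 -17.1 103.    0.   94.1  -0.5]
```

View pics/m9.png

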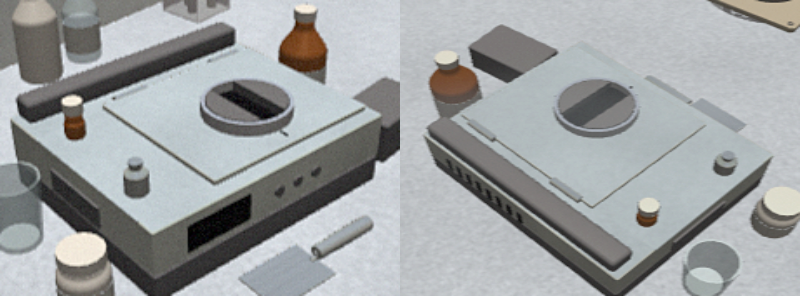

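View pics/m9b.png

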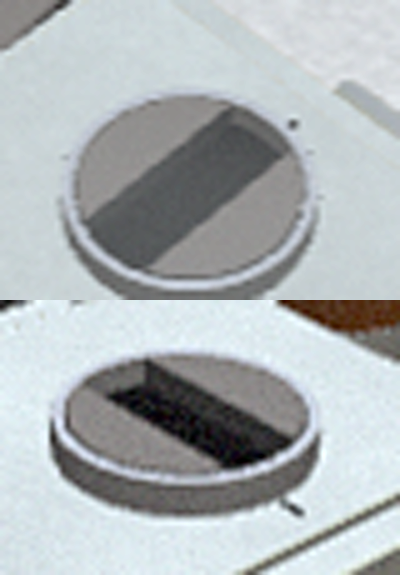

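View pics/wrist9.png

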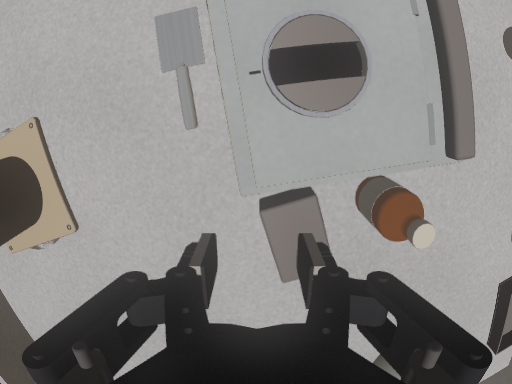

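```bash
python3 - <<'E'
from h import *
sc,si=cam('scene9.png'),cam('side9.png')
f=lambda u,v:ray(sc,(210+u/5,140+v/5),126)
for a,b in [((85,222),(230,108)),((150,265),(285,158))]:
    d=f(*a)-f(*b); print(np.degrees(np.arctan2(d[1],d[0])))
g=lambda u,v:ray(si,(245+u/5,145+(v-300)/5),126)
for a,b in [((150,358),(295,437)),((80,388),(220,468))]:
    d=g(*a)-g(*b); print(np.degrees(np.arctan2(d[1],d[0])))
for n in ['scene','side']:
    a=cv2.imread(f'pics/{n}3.png').astype(int);b=cv2.imread(f'pics/{n}9.png').astype(int)
    m=(abs(a-b).max(2)>45).astype(np.uint8); k,_,st,_=cv2.connectedComponentsWithStats(m); print(n,[x.tolist() for x in st[1:] if x[4]>8])
E
```

```text
-7.859489729365079
-8.533025044496942
-7.835172952533913
-7.687631357421063
scene [[207, 0, 64, 87, 3290], [462, 0, 9, 10, 50], [273, 2, 48, 20, 177], [279, 17, 59, 151, 5029], [335, 27, 11, 7, 32], [331, 83, 9, 9, 19], [314, 93, 22, 13, 129]]
side [[235, 0, 13, 18, 114], [332, 0, 58, 98, 3562], [244, 47, 52, 13, 348], [232, 59, 71, 93, 2948], [283, 87, 7, 4, 17], [465, 124, 47, 151, 4574], [250, 140, 12, 18, 160], [266, 157, 16, 9, 52], [285, 159, 15, 9, 51], [259, 167, 20, 10, 106], [282, 169, 21, 10, 122]]
```

The slot lies at -7.9°, in line with the instrument's -7.8° (locked). Only the arm and the slot changed between the two pictures.

```bash
python3 -c "
from bench import r
print(r.hand_in())"
```

```text
the job is handed in; nothing more can be done
None
```

I pushed the panel shut, turned its fastener clockwise to the stop so the panel is locked, and handed the job in at about 10 s of robot time.

- **Panel:** I pressed it down with the shut fingertips on the strip left of the fastener. The force rose to about 21 N with the tips at 108 mm, the height of the shut panel's upper face. Later pictures show it lying flat.
- **Fastener:** I set both fingertips in the slot, one at each end, rather than a single one, and turned about the fastener's axis. At the end the turning torque jumped from about 0.1 to 0.9 N m, which I took as the stop.
- **Slot direction:** After lifting clear, the slot measured -7.7° to -8.5° in the scene and side views, against -7.8° for the instrument. It lies in line with the index mark.
- **Surroundings:** I compared pictures from just after the panel was shut with those after the turn; apart from the slot, I put the changes down to the arm. The approach and the push down were checked only by eye, and nothing appeared to have moved.
- **Disagreement:** My picks of the instrument's corners disagreed by up to about 9 mm between the two cameras. The fastener's centre agreed to about 4 mm, and the fit in the slot had room for that.

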